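Reset the tripped gel power supply

ROBOT

A 7-joint arm with a two-finger parallel gripper is mounted at the origin on the work surface. World frame = base frame: x ahead of the robot, y to its left, z up, the work surface at z = 0. Lengths are in mm, angles in rad, forces in N, time in s.
With the tool pointing down it reaches from about 400 to 875 mm from the base axis. Payload 4.4 kg.
Tool frame: the origin (TCP) lies midway between the tips of the shut fingers; the grasp point (between the pads) lies 19 mm behind it; z points along the fingers, y is the direction in which the jaws open and shut (so a half turn about z gives the same grasp; the last joint's range is limited). The gripper opens to 85 mm and grips with 20 to 120 N. Pads are 22 mm wide; open, the fingers measure 114 mm over their backs; the gripper's body (76 mm by 85 mm) begins 54 mm behind the grasp point. The pads swing forward as they close: fully open they stand 13 mm farther back than shut.
Start: joints at [-1.329, 0.628, 0.038, 1.517, -0.027, 0.996, -0.02], TCP at [196.902, 619.474, 231.313] pointing down, gripper open.
Joint ranges: [-3.06, 3.06], [-0.37, 2.12], [-1.25, 1.32], [0.18, 2.47], [-1.1, 4.24], [0.23, 1.98], [-2.94, 2.94]. Speed limits (rad/s): [2.57, 2.57, 3.14, 3.14, 3.14, 3.14, 3.14].

INTERFACE

Orientations are given as [roll, pitch, yaw] about the fixed x, y, z axes, in that order (R = Rz(yaw) Ry(pitch) Rx(roll)).
In Python, from cell import * gives the robot as it stands. The module is installed in compiled form; this text tells all that it offers.
- The arm moves only by the tool move_arm, never from a script. Its argument "series" is a list of rows, each a list of 2 entries, a list of its own where there are three numbers: the shift along the tool's x, y, z in m, then the turn about the tool's z in rad. In form: [[[x, y, z], yaw], ...]. A call has 1 to 5 rows; each row is the pose to reach, as a shift and turn from the pose measured when the call began, along the tool's axes at that moment; what a row does not reach only later rows make up. A row lasts 1/8 s, in which the tool goes at most 62.5 mm and 10.7 degrees, less where a joint would pass 70% of its speed; a pose out of reach is approached as far as the arm can. A call with a gripper value outside its range is refused whole. "claw" is the opening, from 0 (shut) to 1 (fully open), set as the call begins (left out, the last holds). The fingers move at their own pace and stop on an object; the grip force is fixed at half the most. Time passes only in rows, so rows that repeat a pose let the fingers close. It gives the time, the measured TCP pose, the force and the opening at its end, in the units of the state.
- read_state(): the state, without advancing time (a new reading comes with each control period).
- get_image(name): name is "scene" or "side" or "wrist"; returns the picture (480x640x3 uint8, blue, green, red); there is no depth.
- camera_model(name): a dict with "fov_y" (degrees; the focal length in pixels is half the picture's height over the tangent of half this angle, whatever the lens; pixels are square), "cx", "cy" (the principal point, pixels), "pose" (4x4, takes a point from camera to world coordinates); the wrist camera has in their place "tool_from_camera" (4x4, takes a point from camera to tool coordinates, whose origin is the TCP and whose axes are the flange's). Camera axes: x right, y down, z forward; pixel columns grow to the right and rows downward; lengths in mm; the calibration is good to about 2 mm. The wrist camera is an equidistant fisheye: a pixel r from the principal point sees the ray r / f radians off the axis. A picture is of the moment at which its call begins: read the wrist's pose just before it. camera_model takes no time and is no camera call.
- finish_job(): hands the job in, once; it reports no verdict.
The state is a dict: "clock": time; "qpos": joint angles; "qd": joint speeds; "tau": joint torques, N m; "eef_pos": TCP position; "tool_rot": TCP orientation; "force": force on the tool from outside, world axes, zero at the start; "torque": the same for the moment, N m; "width": finger opening in mm.
Only numpy, scipy, OpenCV 4.12 (cv2) and the standard library are available. Lean on these libraries where they do the work, as an engineer would, in place of code of your own. Each camera call takes 0.05 s, during which the arm holds its last target. There are 200 camera calls.

TASK

The gel power supply has tripped. Reach a fingertip down the round well in its top, press the sunken reset key fully down and hold it there for about two seconds, let it spring back, and then switch the output on by pressing the raised rear end of the rocker switch all the way down. Only touch and press: do not press the key in the square well, and do not lift or shift the power supply or anything else on the bench.

Things in the scene. Friction and masses are not known exactly. Their poses are not given: they have to be found in the camera images.
- psu: gel power supply: loose box 200 mm deep (x) x 280 mm wide (y), 2 to 3 kg, white deck 90 mm above the bench, display hood (20 mm higher) along the deck's back edge, x = 60 to 90 mm. Origin: centre of its underside; x to its back (away from the robot at yaw 0), y to its left. On the deck at x = -10 mm: round well (y = +85 mm), square well (y = 0), rocker switch (y = -88 mm).
- reset_top (a point): centre of the top of the reset key, a round grey key of 26 mm diameter in the middle of the round well; moves down with the key. The well is vertical, 43 mm in diameter; the key's top lies 25 mm below the deck, the well's floor 40 mm below it.
- reset_key (a joint): how far the reset key is pressed down (m): 0 up, 0.006 fully down. Spring: starts to move at 1.5 N, 5 N fully down; it springs back by itself.
- range_top (a point): centre of the top of the other key (24 mm square, grey), 25 mm below the deck in the square well, 43 mm wide. Not to be pressed.
- range_key (a joint): how far that other key is pressed (m), 0 up, 0.006 fully down. Must stay up.
- rocker_rear (a point): the place to press: on the upper face of the rocker near its rear (+x) end, 22 mm from the pivot; moves with the rocker, a black paddle 60 mm long (supply's x), 26 mm wide, 6 mm thick. It pivots at mid-length on a cross axis (supply's y) 14 mm above the deck. Off: this end is up, the point about 22 mm above the deck; on: about 11 to 12 mm.
- rocker (a joint): rocker angle (rad): 0 off, rear end up; 0.5 on, rear end fully down. It starts between 0 and 0.08 and stays where it is left; about 2 to 4 N on the rear end moves it.
- vial: brown glass vial with a white cap, 26 mm across, 34 mm high, standing on the power supply's deck in front of and between the two wells. Origin: centre of its underside. Bystander.
- beaker: small glass beaker, 68 mm across, 85 mm high, on the stirrer's round plate. Origin: centre of its underside. Bystander.
- tube_rack: blue tube rack, 85 x 125 x 66 mm high, at the left. Origin: centre of its underside. Bystander.
- tip_box: green pipette-tip box with clear lid, 92 x 127 x 75 mm high, at the right. Origin: centre of its underside. Bystander.
- stirrer: magnetic stirrer, grey box 170 x 160 mm with a round steel plate on top, 70 mm high, loose on the bench. Origin: centre of its underside; x points to its back. Bystander.

How it is judged:
By the outcome, as a careful person would: the job done as asked, in the order asked, and still so for the second after the job is handed in, with the robot touching nothing.
It also fails if it takes over 48 s, if anything falls off the work surface, if the arm or the gripper's body presses on something with over 40 N, if the wrist force passes 120 N, or if a joint passes its speed limit or range.

## Working session

There is one attempt and no reset: what is moved stays moved. The work goes in short steps, Python scripts to look and compute and a tool call to move; the robot and the scene stay as the last step left them, time stands still between calls to the robot, and variables do not carry over. Pictures are saved under pics/ and viewed, about 8 in all and at most 12, crops included, and the job is handed in when it is done.

Besides the shell and the picture viewer there is one more tool, called as name(argument=value, ...) on one line, values as JSON. move_arm: Moves the arm, as the interface text tells. Its arguments: {"type":"object","properties":{"series":{"type":"array"},"claw":{"type":"number"}},"required":["series"]}

```bash
mkdir -p pics; python3 - <<'E'
from cell import *
import cv2,json
s=read_state();print({k:s[k] for k in("clock","eef_pos","tool_rot","force","width")})
for n in("scene","side","wrist"):
    cv2.imwrite(f"pics/{n}0.png",get_image(n));m=camera_model(n);print(n,m)
E
```

```text
{'clock': 0.0, 'eef_pos': array([196.69903004, 618.86386471, 230.38566524]), 'tool_rot': array([-3.13967153e+00,  9.90712834e-06,  2.83377483e+00]), 'force': array([ 0.70287824, -0.93699431,  0.58695449]), 'width': 85.32623419293307}
scene {'fov_y': 48.85585190692229, 'cx': 306.0846606376357, 'cy': 240.86684538966713, 'pose': array([[ 2.73563539e-01,  6.67275458e-01, -6.92752808e-01,
         1.44724051e+03],
       [ 9.61696791e-01, -1.76732202e-01,  2.09535226e-01,
        -2.96192576e+02],
       [ 1.73859846e-02, -7.23539351e-01, -6.90064153e-01,
         1.03547357e+03],
       [ 0.00000000e+00,  0.00000000e+00,  0.00000000e+00,
         1.00000000e+00]])}
side {'fov_y': 50.133701589538624, 'cx': 322.3575183880675, 'cy': 247.04479699262507, 'pose': array([[ 9.91605808e-01, -4.81973407e-02,  1.19978907e-01,
         3.64513338e+02],
       [-1.26727940e-01, -5.46371969e-01,  8.27899572e-01,
        -1.10134753e+03],
       [ 2.56505539e-02, -8.36154703e-01, -5.47893567e-01,
         8.33602114e+02],
       [ 0.00000000e+00,  0.00000000e+00,  0.00000000e+00,
         1.00000000e+00]])}
wrist {'fov_y': 65.70646984690485, 'cx': 318.53414786243843, 'cy': 239.62098983158967, 'tool_from_camera': array([[ 1.26618563e-03, -9.59042118e-01, -2.83260680e-01,
         7.18670228e+01],
       [ 9.99999187e-01,  1.17105547e-03,  5.05163955e-04,
         6.59558580e-01],
       [-1.52759542e-04, -2.83261089e-01,  9.59042821e-01,
        -1.42856353e+02],
       [ 0.00000000e+00,  0.00000000e+00,  0.00000000e+00,
         1.00000000e+00]])}
```

View pics/scene0.png

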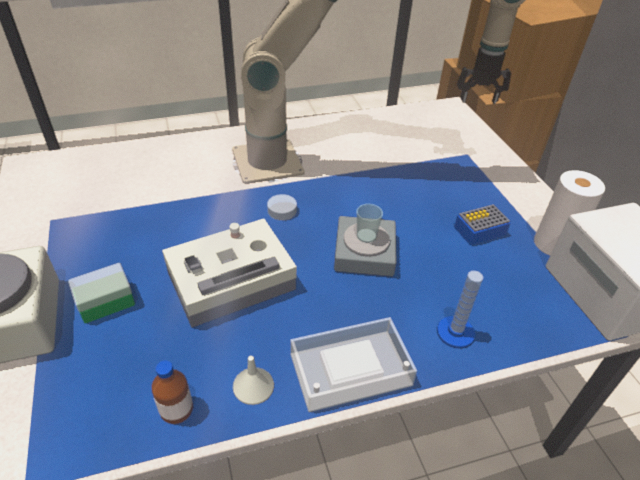

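View pics/side0.png

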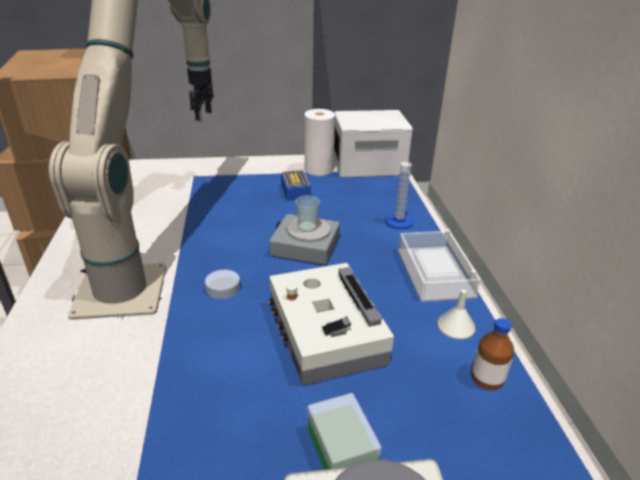

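The scene view shows the round well at about (258,246), the square well at (227,255), the rocker at (193,265) and the vial at (235,230). In the side view the wells are at (312,284) and (323,305), and the rocker is at (336,327).

```bash
cat > h.py <<'E'
from cell import *
import numpy as np, cv2
from scipy.spatial.transform import Rotation as R
def ray(name,uv,st=None):
    m=camera_model(name); f=240/np.tan(np.radians(m["fov_y"])/2)
    d=np.array([uv[0]-m["cx"],uv[1]-m["cy"]])
    if name=="wrist":
        r=np.hypot(*d); t=r/f; c=np.r_[d/max(r,1e-9)*np.sin(t),np.cos(t)]
        T=np.eye(4);T[:3,:3]=R.from_euler("xyz",st["tool_rot"]).as_matrix();T[:3,3]=st["eef_pos"]
        P=T@m["tool_from_camera"]
    else: c=np.r_[d/f,1.];P=m["pose"]
    return P[:3,3],P[:3,:3]@c
def onz(name,uv,z,st=None):
    o,d=ray(name,uv,st); return o+d*(z-o[2])/d[2]
def shift(dw,st): # world shift mm -> tool axes
    return R.from_euler("xyz",st["tool_rot"]).as_matrix().T@np.array(dw)
E
python3 - <<'E'
from h import *
for n,l in (("scene",[(258,245),(227,255),(193,265)]),("side",[(312,284),(323,305),(336,327)])):
    for u,z in zip(l,(90,90,105)): print(n,onz(n,u,z).round(1))
E
```

```text
scene [ 481.3 -132.6   90. ]
scene [ 496.7 -215.4   90. ]
scene [ 524.5 -301.8  105. ]
side [ 482.4 -134.8   90. ]
side [ 498.5 -214.5   90. ]
side [ 513.8 -306.2  105. ]
```

move_arm(series=[[[-0.045,-0.032,-0.005],-0.1],[[-0.095,-0.066,-0.01],-0.2],[[-0.145,-0.101,-0.015],-0.3],[[-0.195,-0.136,-0.02],-0.4],[[-0.245,-0.171,-0.02],-0.49]], claw=0)

```text
clock: 0.78
eef_pos: [379.6, 380.3, 251.2]
tool_rot: [-3.141, 0.0, -2.956]
force: [1.3, -0.1, -0.2]
width: 0.1
```

move_arm(series=[[[-0.01,-0.06,0],0],[[-0.025,-0.12,0],0],[[-0.04,-0.18,0],0],[[-0.04,-0.24,0],0],[[-0.04,-0.3,0],0]])

```text
clock: 1.4
eef_pos: [474.5, 90.8, 251.4]
tool_rot: [-3.141, 0.0, -2.956]
force: [1.1, 0.0, -0.4]
width: 0.0
```

move_arm(series=[[[0,-0.06,0],0],[[0.01,-0.12,0],0],[[0.02,-0.18,0],0],[[0.03,-0.23,0],0],[[0.03,-0.25,0],0]])

```text
clock: 2.02
eef_pos: [490.0, -164.6, 251.5]
tool_rot: [-3.139, -0.001, -2.962]
force: [0.3, 0.6, -0.6]
width: -0.4
```

```bash
python3 - <<'E'
from h import *
s=read_state();im=get_image("wrist");cv2.imwrite("pics/w1.png",im)
import pickle;pickle.dump(s,open("s1.pkl","wb"))
print(s["clock"],s["eef_pos"],s["tool_rot"],s["qpos"],s["force"])
E
```

```text
2.025 [ 489.95925108 -164.5561075   251.4846975 ] [-3.13931759e+00 -7.21385646e-04 -2.96197380e+00] [ 0.25626632  0.41288334  0.01670373  1.86096354 -0.00569065  0.86746222
  2.02566126] [ 0.31217636  0.56080009 -0.57466167]
```

View pics/w1.png

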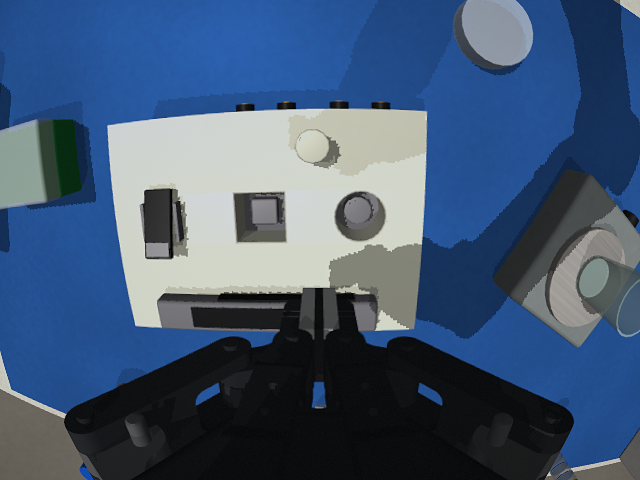

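The wrist view has the robot side at the top. The round well rim spans columns 334–385 and rows 191–243, with the key at (358,209). The square well spans 235–286 by 192–242, the rocker spans (145–173, 188–258), and the vial cap is at (312,146).

```bash
python3 - <<'E'
from h import *
import pickle
s=pickle.load(open("s1.pkl","rb"));im=cv2.imread("pics/w1.png")
w=lambda u,z:onz("wrist",u,z,s)
# well rim: pixels clearly darker than deck, convex hull -> ellipse
g=cv2.cvtColor(im,cv2.COLOR_BGR2GRAY)
m=((g<165)*255).astype(np.uint8)[180:255,325:395]
c=max(cv2.findContours(m,0,2)[0],key=cv2.contourArea)
e=cv2.fitEllipse(cv2.convexHull(c));print("rim",e[0][0]+325,e[0][1]+180,e[1])
h=cv2.convexHull(c)[:,0]+[325,180]
P=np.array([w(p,90) for p in h]);cc,r=cv2.minEnclosingCircle(P[:,:2].astype(np.float32));print("well",cc,r)
print("rim by hand",w((359.5,216.5),90),"key",w((358,209),65))
sq=np.array([w(p,90) for p in((235,192),(286,192),(286,242),(235,242))]);print("sq",sq.mean(0))
print("rocker ends f/r",w((159,188),110-0),w((158.5,244),113),"vial",w((312,146),124))
for n,p in (("FL",(427,111)),("FR",(108,125)),("BL",(414,328))):print(n,w(p,90))
E
```

```text
rim 359.6814498901367 215.7757110595703 (49.89522171020508, 51.43238830566406)
well (481.2919006347656, -130.45960998535156) 21.84607696533203
rim by hand [ 481.62111055 -130.70244781   90.        ] key [ 480.13865225 -129.71740588   65.        ]
sq [ 497.41654862 -213.20436509   90.        ]
rocker ends f/r [ 482.19076085 -298.85876477  110.        ] [ 529.38422945 -294.65036091  113.        ] vial [ 429.64701427 -180.02567674  124.        ]
FL [382.66103942 -92.77916664  90.        ]
FR [ 436.10882827 -367.07368477   90.        ]
BL [578.32262607 -54.92277845  90.        ]
```

move_arm(series=[[[0.0005,0.01,0.03],-0.012],[[0.0015,0.02,0.06],-0.012],[[0.0025,0.03,0.09],-0.012],[[0.0025,0.034,0.1015],-0.012],[[0.0025,0.034,0.1015],-0.012]])

```text
clock: 2.7
eef_pos: [482.2, -132.9, 149.6]
tool_rot: [-3.138, -0.001, -2.95]
force: [-0.2, -0.9, -0.1]
width: 0.2
```

```bash
python3 - <<'E'
from h import *
s=read_state();im=get_image("wrist");cv2.imwrite("pics/w2.png",im)
import pickle;pickle.dump(s,open("s2.pkl","wb"))
print(s["clock"],s["eef_pos"],s["tool_rot"],s["force"])
E
```

```text
2.7 [ 482.23397323 -132.86714579  149.59464756] [-3.13828097e+00 -9.36266212e-04 -2.94992663e+00] [-0.24667555 -0.92086797 -0.05618151]
```

View pics/w2.png

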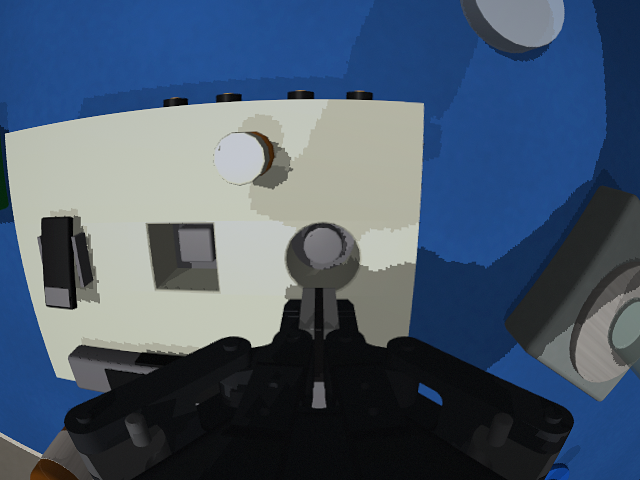

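The key is at about (324,245). The well rim spans columns 286–360, with its widest row near 258 and its top at (322,222). The fingertip is at (319,289).

```bash
python3 - <<'E'
from h import *
import pickle
s=pickle.load(open("s2.pkl","rb"));im=cv2.imread("pics/w2.png")
w=lambda u,z:onz("wrist",u,z,s)
g=cv2.cvtColor(im,cv2.COLOR_BGR2GRAY);print(g[245,280:366:2]);print(g[215:275:2,324])
L,Rr,T=w((286,257),90),w((360,258),90),w((322,222),90);print(L,Rr,T,(L+Rr)/2)
print("key",w((324,245),65)); print("tip proj",w((319.5,289),149.6))
print("sq",np.mean([w(p,90) for p in((148,223),(218,223),(219,291),(155,290))],0))
# 3-pt fit with known radius
from scipy.optimize import least_squares
P=np.array([L,Rr,T])[:,:2];print(least_squares(lambda c:np.hypot(*(P-c).T)-21.5,P.mean(0)).x)
E
```

```text
[198 198 199 186 117  56  51  50  50  49  50  48 112 121 120 120 118 118
 118 117 116 117 115 114 114 114 113 112 112 111 106  46  65  62 114 113
  93  85  83 168 197 197 198]
[174 175 175 168  64  41  39 125 122 120 120 119 118 117 116 115 114 114
 113 113 112 111 110 111 102  97  81  59  67  66]
[ 484.46175268 -151.18937228   90.        ] [ 476.82753368 -109.0482158    90.        ] [ 460.07978376 -134.81038757   90.        ] [ 480.64464318 -130.11879404   90.        ]
key [ 480.65418038 -129.2741762    65.        ]
tip proj [ 474.43115706 -133.39891675  149.6       ]
sq [ 497.56364653 -212.65193272   90.        ]
[ 481.04842791 -130.04571623]
```

move_arm(series=[[[0.0007,0.0026,0.02],0],[[0.0007,0.0026,0.04],0],[[0.0007,0.0026,0.055],0],[[0.0007,0.0026,0.055],0],[[0.0007,0.0026,0.055],0]])

```text
clock: 3.38
eef_pos: [482.4, -131.6, 95.9]
tool_rot: [-3.137, 0.002, -2.951]
force: [-0.6, 0.1, -0.3]
width: 0.1
```

```bash
python3 - <<'E'
from h import *
s=read_state();im=get_image("wrist");a=im[150:330,200:440];a=cv2.resize(a,None,fx=3,fy=3);
b=get_image("side")[240:340,260:400];b=cv2.resize(b,None,fx=4,fy=4)
cv2.imwrite("pics/w3.png",a);cv2.imwrite("pics/sd3.png",b)
print(s["clock"],s["eef_pos"],s["tool_rot"],s["force"])
E
```

```text
3.375 [ 482.36182914 -131.59039851   95.92518568] [-3.13677691e+00  1.76118644e-03 -2.95083036e+00] [-0.63058343  0.0787731  -0.27998013]
```

View pics/w3.png

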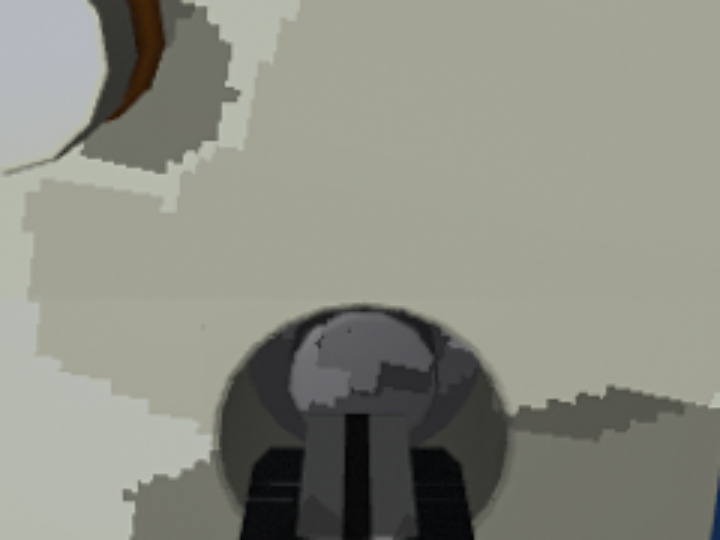

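```bash
python3 - <<'E'
from h import *
s=read_state()
w=lambda u,z:onz("wrist",(200+u[0]/3,150+u[1]/3),z,s)
L,Rr,T=w((217,437),90),w((510,437),90),w((365,305),90);print(L,Rr,T,(L+Rr)/2)
print("tip front edge",w((358,413),s["eef_pos"][2]))
from scipy.optimize import least_squares
P=np.array([L,Rr,T])[:,:2];c=least_squares(lambda c:np.hypot(*(P-c).T)-21.5,P.mean(0)).x
print(c,"shift",shift(np.r_[c-s["eef_pos"][:2],0],s))
E
```

```text
[ 484.53722711 -151.4171583    90.        ] [ 476.21664825 -108.91950239   90.        ] [ 460.10012514 -133.95466663   90.        ] [ 480.37693768 -130.16833035   90.        ]
tip front edge [ 473.94430348 -132.24032505   96.02424413]
[ 481.22024047 -130.00327832] shift [ 0.81548817  1.7099719  -0.00990335]
```

View pics/sd3.png

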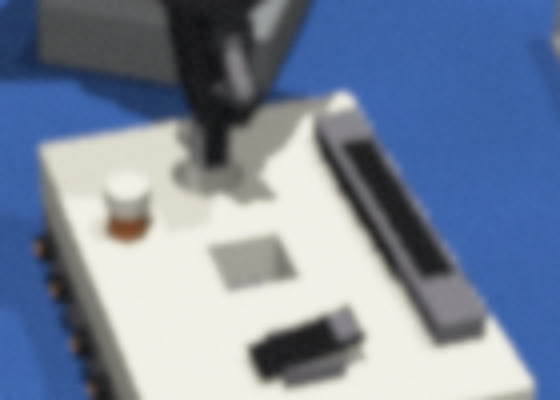

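The fingertip is in line with the round well's opening and about 1–2 mm off centre. The side view agrees, and the vial is clear. I'll correct that and go in.

move_arm(series=[[[0.002,0.002,0],0],[[0.002,0.002,0],0],[[0.002,0.002,0.01],0],[[0.002,0.002,0.02],0],[[0.002,0.002,0.02],0]])

```text
clock: 4.1
eef_pos: [479.2, -129.8, 74.8]
tool_rot: [-3.138, -0.0, -2.951]
force: [0.0, -0.5, -0.4]
width: 0.0
```

move_arm(series=[[[-0.001,-0.0005,0.003],0],[[-0.001,-0.0005,0.006],0],[[-0.001,-0.0005,0.009],0],[[-0.001,-0.0005,0.012],0],[[-0.001,-0.0005,0.012],0]])

```text
clock: 4.72
eef_pos: [480.3, -130.2, 62.8]
tool_rot: [-3.138, -0.0, -2.951]
force: [0.1, 0.2, 3.2]
width: -0.1
```

move_arm(series=[[[0,0,0.0012],0],[[0,0,0.0024],0],[[0,0,0.0034],0],[[0,0,0.004],0],[[0,0,0.004],0]])

```text
clock: 5.35
eef_pos: [480.4, -130.2, 59.1]
tool_rot: [-3.138, -0.0, -2.951]
force: [-1.1, 0.5, 5.7]
width: -0.4
```

move_arm(series=[[[0,0,0.001],0],[[0,0,0.0015],0],[[0,0,0.0015],0],[[0,0,0.0015],0],[[0,0,0.0015],0]])

```text
clock: 5.98
eef_pos: [480.4, -130.2, 58.8]
tool_rot: [-3.137, 0.0, -2.951]
force: [-3.1, 1.8, 18.7]
width: 0.2
```

move_arm(series=[[[0,0,0.001],0],[[0,0,0.001],0],[[0,0,0.001],0],[[0,0,0.001],0],[[0,0,0.001],0]])

```text
clock: 6.6
eef_pos: [480.4, -130.2, 58.9]
tool_rot: [-3.137, 0.001, -2.951]
force: [-2.9, 1.4, 15.4]
width: -0.3
```

move_arm(series=[[[0,0,0.001],0],[[0,0,0.001],0],[[0,0,0.001],0],[[0,0,0.001],0],[[0,0,0.001],0]])

```text
clock: 7.22
eef_pos: [480.4, -130.2, 58.9]
tool_rot: [-3.137, 0.001, -2.951]
force: [-3.0, 0.7, 14.8]
width: 0.3
```

move_arm(series=[[[0,0,-0.004],0],[[0,0,-0.008],0],[[0,0,-0.014],0],[[0,0,-0.022],0],[[0,0,-0.03],0]])

```text
clock: 7.85
eef_pos: [480.3, -130.1, 89.3]
tool_rot: [-3.137, 0.001, -2.951]
force: [0.0, 0.8, 0.7]
width: 0.1
```

move_arm(series=[[[0,0,-0.02],0],[[0,0,-0.045],0],[[0,0,-0.075],0],[[0,0,-0.085],0],[[0,0,-0.085],0]])

```text
clock: 8.48
eef_pos: [480.4, -129.8, 174.8]
tool_rot: [-3.137, 0.002, -2.951]
force: [-0.2, -0.3, 0.4]
width: -0.3
```

```bash
python3 - <<'E'
from h import *
s=read_state();im=get_image("wrist");cv2.imwrite("pics/w4.png",im)
import pickle;pickle.dump(s,open("s4.pkl","wb"))
print(s["clock"],s["eef_pos"],s["tool_rot"],s["force"])
E
```

```text
8.475 [ 480.40790564 -129.76387222  174.7841017 ] [-3.13659015e+00  2.39868751e-03 -2.95084527e+00] [-0.19465719 -0.27436782  0.39503322]
```

View pics/w4.png

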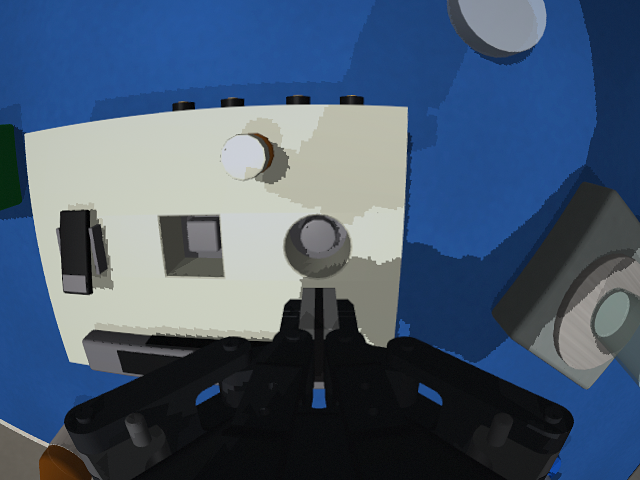

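The key has sprung back up to (319,235), and the supply and vial haven't moved. Next is the rocker's rear end.

move_arm(series=[[[-0.006,-0.045,0],0],[[-0.013,-0.09,0],0],[[-0.02,-0.135,0.01],0],[[-0.0256,-0.173,0.025],0],[[-0.0256,-0.173,0.025],0]])

```text
clock: 9.15
eef_pos: [536.1, -297.9, 146.8]
tool_rot: [-3.138, -0.003, -2.956]
force: [-0.2, 0.7, -0.1]
width: -0.3
```

```bash
python3 - <<'E'
from h import *
s=read_state();im=get_image("wrist");cv2.imwrite("pics/w5.png",im[100:400])
import pickle;pickle.dump(s,open("s5.pkl","wb"))
print(s["clock"],s["eef_pos"],s["tool_rot"],s["force"])
E
```

```text
9.15 [ 536.13504577 -297.91285164  146.80314501] [-3.13781268e+00 -3.03777919e-03 -2.95555315e+00] [-0.21145942  0.69417506 -0.08647794]
```

View pics/w5.png

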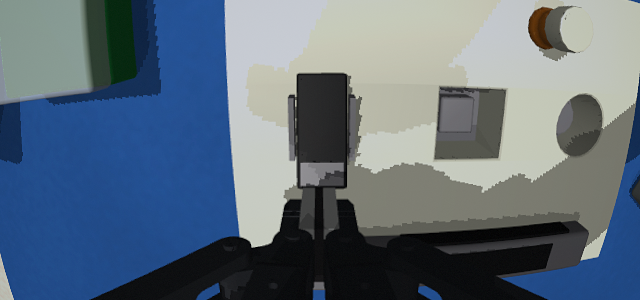

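```bash
python3 - <<'E'
from h import *
s=read_state()
w=lambda u,z:onz("wrist",u,z,s)
a,b,c=w((322,173),100),w((323,287),114),w((323,263),112);print(a,b,c,np.hypot(*(a-b)[:2]))
t=np.r_[538,-295.2,0]-np.r_[s["eef_pos"][:2],0];print(shift(t,s))
E
```

```text
[ 485.79465992 -302.75313684  100.        ] [ 541.68112476 -291.45520443  114.        ] [ 529.41215347 -293.84393317  112.        ] 57.01701701097127
[-1.64748902 -0.15944553 -0.0036873 ]
```

move_arm(series=[[[-0.001,0.0005,0.01],0],[[-0.001,0.0005,0.02],0],[[-0.001,0.0005,0.028],0],[[-0.001,0.0005,0.028],0],[[-0.001,0.0005,0.028],0]])

```text
clock: 9.82
eef_pos: [537.4, -294.7, 119.7]
tool_rot: [-3.139, -0.002, -2.953]
force: [-0.2, -0.1, 0.6]
width: 0.0
```

move_arm(series=[[[0,0,0.0035],0],[[0,0,0.007],0],[[0,0,0.0105],0],[[0,0,0.0135],0],[[0,0,0.0145],0]])

```text
clock: 10.45
eef_pos: [538.1, -294.8, 105.3]
tool_rot: [-3.139, -0.001, -2.953]
force: [2.3, 0.2, 3.2]
width: 0.1
```

move_arm(series=[[[0,0,0.001],0],[[0,0,0.002],0],[[0,0,0.003],0],[[0,0,0.003],0],[[0,0,0.003],0]])

```text
clock: 11.08
eef_pos: [538.3, -294.8, 102.6]
tool_rot: [-3.139, -0.0, -2.953]
force: [-0.2, 0.7, 5.1]
width: 0.1
```

move_arm(series=[[[0,0,0.001],0],[[0,0,0.002],0],[[0,0,0.002],0],[[0,0,0.002],0],[[0,0,0.002],0]])

```text
clock: 11.7
eef_pos: [538.3, -294.8, 102.2]
tool_rot: [-3.138, -0.0, -2.953]
force: [-1.6, 3.2, 14.6]
width: -0.3
```

The force climbed to 14.6 N with almost no travel, so the rocker is on its stop. Lifting off.

move_arm(series=[[[0,0,-0.01],0],[[0,0,-0.03],0],[[0,0,-0.06],0],[[0,0,-0.1],0],[[0,0,-0.12],0]])

```text
clock: 12.32
eef_pos: [537.9, -295.0, 223.9]
tool_rot: [-3.137, 0.0, -2.954]
force: [-0.3, -0.8, 1.0]
width: -0.4
```

```bash
python3 - <<'E'
from h import *
s=read_state();im=get_image("wrist");b=get_image("side")
cv2.imwrite("pics/w6.png",np.hstack([im[100:340,130:530],cv2.resize(b[240:340,260:400],(336,240))]))
print(s["clock"],s["eef_pos"],s["force"])
E
```

```text
12.325 [ 537.93723084 -295.02841767  223.89228048] [-0.26728628 -0.75992394  0.98584235]
```

View pics/w6.png

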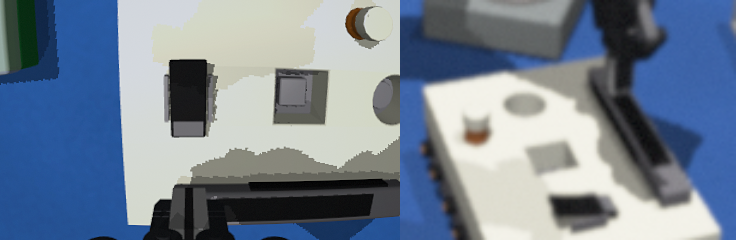

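The rocker's rear end is now down. The supply and vial are in place, and the arm is clear of everything.

```bash
python3 -c "
from cell import *
print(finish_job())"
```

```text
the job is handed in; nothing more can be done
None
```

I pressed the reset key fully down, held it for about 2 s and let it spring back. Then I switched the output on by pressing the rocker's rear end down to its stop. The job was handed in at about 12.4 s of the 48 s allowed.

- **Reset key:** Bottoming out showed as the force rising from 5.7 N to about 15–19 N with the tip still at about 59 mm height. The hold ran from about 5.3 s to 7.25 s on the clock, so it was about 1.9–2.0 s. The next wrist picture showed the key back up and the supply and vial where they had been.
- **Rocker:** The force rose from 5.1 N to 14.6 N over only 0.4 mm of travel, which I took as the stop. The pictures after lifting off show the rear end down.
- **Other things on the bench:** I never went near the square well's key. The last pictures show the supply and vial undisturbed, with the tool clear at about 224 mm height.
- **Disagreement:** The fixed cameras and the wrist camera differed by 2–4 mm in y on where the round well is. I went with the wrist camera's close-up view, and the finger went in without any side force.

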